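Switch the dust suction to the other inlet

ROBOT

A 6-joint arm with a two-finger parallel gripper is mounted at the origin on the work surface. World frame = base frame: x ahead of the robot, y to its left, z up, the work surface at z = 0. Lengths are in m, angles in rad, forces in N, time in s.
With the tool pointing down it reaches from about 0.375 to 0.9 m from the base axis. Payload 3.1 kg.
Tool frame: the origin (TCP) lies midway between the tips of the shut fingers; the grasp point (between the pads) lies 19 mm behind it; z points along the fingers, y is the direction in which the jaws open and shut (so a half turn about z gives the same grasp; the last joint's range is limited). The gripper opens to 85 mm and grips with 20 to 120 N. Pads are 22 mm wide; open, the fingers measure 114 mm over their backs; the gripper's body (76 mm by 85 mm) begins 54 mm behind the grasp point. The pads swing forward as they close: fully open they stand 13 mm farther back than shut.
Start: joints at [1.135, 0.527, 1.433, -0, 1.181, -0.178], TCP at [0.159, 0.604, 0.231] pointing down, gripper open.
Joint ranges: [-3.08, 3.08], [-0.75, 2.2], [0.22, 2.44], [-1.43, 4.57], [0, 2.65], [-2.85, 2.85]. Speed limits (rad/s): [2.79, 2.79, 3.14, 3.14, 3.14, 3.14].

INTERFACE

Orientations are given as a unit quaternion [x, y, z, w].
In Python, from station import manip gives the robot as it stands.
- The arm moves only by the tool servo_tool, never from a script. Its argument "motion" is a list of rows, each a list of 7 numbers: the shift along the tool's x, y, z in mm, then the turn, a rotation vector about the tool's x, y, z in rad, then the opening, from -1 (shut) to 1 (fully open), so that 0 is half open. In form: [[x, y, z, rx, ry, rz, hand], ...]. A call has 1 to 12 rows; each row shifts and turns the pose as measured when the row begins, along the tool's axes as they then stand; what a row does not reach is not made up. A row lasts 1/12 s, in which the tool goes at most 41.7 mm and 7.16 degrees, less where a joint would pass 70% of its speed; a pose out of reach is approached as far as the arm can. A call with a gripper value outside its range is refused whole. The fingers move at their own pace and stop on an object; "grip_force" is the grip in N (left out, the last holds). Time passes only in rows, so rows that do not move let the fingers close. It gives the time, the measured TCP pose, the force and the opening at its end, in the units of the state.
- manip.sense(): the state, without advancing time (a new reading comes with each control period).
- manip.snapshot(name): name is "side" or "top" or "wrist"; returns a dict with "frame" (420x560x3 uint8, red, green, blue), "mtx" (3x3 intrinsics, pixels), "world_from_camera" (4x4, takes a point from camera to world coordinates). Camera axes: x right, y up, looking along -z (the intrinsics and any distortion apply to the point x, -y, -z); pixel columns grow to the right and rows downward; lengths in m; the calibration is good to about 2 mm. The wrist camera is an equidistant fisheye: a pixel r from the principal point sees the ray r / f radians off the axis. A picture is of the moment at which its call begins. There is no depth.
- manip.sign_off(): hands the job in, once; it reports no verdict.
The state is a dict: "t": time; "q": joint angles; "qd": joint speeds; "tau": joint torques, N m; "tcp_pos": TCP position; "tool_rot": TCP orientation; "force": force on the tool from outside, world axes, zero at the start; "ft_torque": the same for the moment, N m; "finger_gap": opening from 0.0 (shut) to 1.0 (fully open).
Only numpy, scipy, OpenCV 4.12 (cv2) and the standard library are available. Lean on these libraries where they do the work, as an engineer would, in place of code of your own. Each camera call takes 0.05 s, during which the arm holds its last target.

TASK

Switch the carving bench's dust suction from the blue inlet to the green one: with the fingertips, push the green inlet's wooden shutter fully open first, and only then push the blue inlet's shutter fully shut, so that the extractor is never choked with both closed. Only push the shutters; leave the sanding drums, leaf carving and tools lying where they are.

Things in the scene. Friction and masses are not known exactly. Their poses are not given: they have to be found in the camera images.
- green_inlet: dust suction inlet: green metal box fixed to the bench, 130 (own x) x 230 (own y) x 60 mm high; round duct on its own +x side, 58 mm high. Origin: centre of its underside, z up. On its top a wooden shutter slides along own y between two steel rails as long as the box, 90 mm above the bench, 85 mm apart at their lips. The rails are open at both ends: either end face of the shutter can be reached
- green_mouth (a point): centre of the green inlet's 80 x 80 mm black grilled mouth, in the box's flat top, 60 mm above the bench, at the box's own y = -45 mm; the shutter covers it when shut and uncovers it by sliding towards the box's own +y. Axes as the box
- green_shutter (a joint): how far the green inlet's shutter is slid open, along the box's own +y: 0 m fully shut (mouth covered), 0.090 m fully open (mouth clear), with a hard stop at each; it stays where it is left, sliding friction about 2 N
- green_shutter_top (a point): centre of the top face of the green inlet's shutter, 84 mm above the bench, axes as the box. The shutter is a pale wooden slab 96 mm (own x) x 95 mm (own y, sliding direction) x 24 mm thick, held down by the rails, green stripe across its middle, too wide to grip; push it on an end face, 47.5 mm from this point along own y
- blue_inlet: dust suction inlet: blue metal box fixed to the bench, 130 (own x) x 230 (own y) x 60 mm high; round duct on its own +x side, 58 mm high. Origin: centre of its underside, z up. On its top a wooden shutter slides along own y between two steel rails as long as the box, 90 mm above the bench, 85 mm apart at their lips. The rails are open at both ends: either end face of the shutter can be reached
- blue_mouth (a point): centre of the blue inlet's 80 x 80 mm black grilled mouth, in the box's flat top, 60 mm above the bench, at the box's own y = +45 mm; the shutter covers it when shut and uncovers it by sliding towards the box's own -y. Axes as the box
- blue_shutter (a joint): how far the blue inlet's shutter is slid open, along the box's own -y: 0 m fully shut (mouth covered), 0.090 m fully open (mouth clear), with a hard stop at each; it stays where it is left, sliding friction about 2 N
- blue_shutter_top (a point): centre of the top face of the blue inlet's shutter, 84 mm above the bench, axes as the box. The shutter is a pale wooden slab 96 mm (own x) x 95 mm (own y, sliding direction) x 24 mm thick, held down by the rails, blue stripe across its middle, too wide to grip; push it on an end face, 47.5 mm from this point along own y
- leaf: carved wooden leaf lying on the bench beyond the inlets, 150 x 62 mm, 26 mm high, brown; loose, leave alone. Origin: centre of its underside
- drum_a: dark red sanding drum (short tube) standing on the bench between the two inlets, 26 mm across, 28 mm high; loose, leave alone. Origin: centre of its underside
- drum_b: dark red sanding drum standing on the bench, 30 mm across, 30 mm high; loose, leave alone. Origin: centre of its underside
- drum_c: dark red sanding drum standing on the bench, 22 mm across, 26 mm high; loose, leave alone. Origin: centre of its underside
- flap_wheel: reddish flap sanding wheel lying flat, 55 mm across, 20 mm high; loose, leave alone. Origin: centre of its underside
- chuck_key: black T-shaped chuck key lying on the bench, 76 mm wide, 60 mm long, 14 mm high; loose, leave alone. Origin: centre of its underside at the cross-bar
- handpiece: silver rotary carving handpiece lying on the bench on the robot's side of the inlets, 155 mm long, 27 mm thick; loose, leave alone. Origin: centre of its underside

How it is judged:
By the outcome, as a careful person would: the job done as asked, in the order asked, and still so for the second after the job is handed in, with the robot touching nothing.
It also fails if it takes over 48 s, if anything falls off the work surface, if the arm or the gripper's body presses on something with over 40 N, if the wrist force passes 120 N, or if a joint passes its speed limit or range.

## Working session

There is one attempt and no reset: what is moved stays moved. The work goes in short steps, Python scripts to look and compute and a tool call to move; the robot and the scene stay as the last step left them, time stands still between calls to the robot, and variables do not carry over. Pictures are saved under pics/ and viewed, and the job is handed in when it is done.

Besides the shell and the picture viewer there is one more tool, called after "Emit:" in YAML: its name, and indented under it one key for each argument. servo_tool: Moves the arm, as the interface text tells. Its arguments: {"type":"object","properties":{"motion":{"type":"array"},"grip_force":{"type":"number"}},"required":["motion"]}

```bash
mkdir -p pics
python3 - <<'E'
from station import manip
import cv2, pickle
s=manip.sense(); print(s)
d={}
for n in("top","side"):
    c=manip.snapshot(n); d[n]=c
    cv2.imwrite(f"pics/{n}0.png",c["frame"][:,:,::-1]); print(c["mtx"],c["world_from_camera"])
pickle.dump(d,open("d0.pkl","wb"))
E
```

```text
{'t': 0.0, 'q': array([ 1.13548356e+00,  5.28474234e-01,  1.43393869e+00,  4.31149238e-05,
        1.18136079e+00, -1.78522260e-01]), 'qd': array([ 3.97836868e-04,  1.47817858e-03, -5.50526737e-04, -8.17173909e-04,
        5.97194837e-04, -8.97707236e-05]), 'tau': array([ 1.45813206e-04, -4.42360246e+01, -1.78023112e+01, -2.54829692e-04,
        8.48631462e-03, -6.26502327e-06]), 'tcp_pos': array([0.15839964, 0.60384741, 0.23031707]), 'tool_rot': array([ 1.28050834e-01,  9.91767006e-01, -1.03354518e-03, -3.48475199e-04]), 'force': array([-0.06891234,  0.13908616, -0.3816191 ]), 'ft_torque': array([-0.0376058 ,  0.00124807,  0.00346421]), 'finger_gap': 0.995672673577151}
[[508.97034438   0.         276.57140536]
 [  0.         508.97034438 219.09381418]
 [  0.           0.           1.        ]] [[ 6.54652167e-03  9.77406852e-01 -2.11265211e-01  2.93598321e-01]
 [-9.99975809e-01  6.89533877e-03  9.14433842e-04 -7.46965623e-04]
 [ 2.35051910e-03  2.11254114e-01  9.77428347e-01  1.36444376e+00]
 [ 0.00000000e+00  0.00000000e+00  0.00000000e+00  1.00000000e+00]]
[[398.61912388   0.         273.38513546]
 [  0.         398.61912388 205.6850523 ]
 [  0.           0.           1.        ]] [[ 0.88606944  0.31626641 -0.33890487  0.31059184]
 [-0.46336141  0.62527862 -0.62795131 -0.5146606 ]
 [ 0.01331006  0.7134439   0.70058593  0.64475948]
 [ 0.          0.          0.          1.        ]]
```

View pics/top0.png

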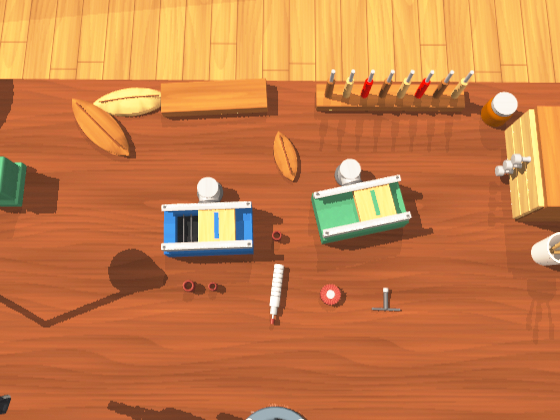

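View pics/side0.png

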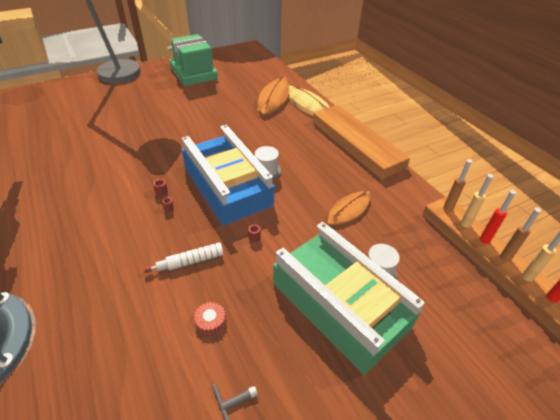

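Run:
```python
import cv2
a=cv2.imread("pics/top0.png")
b=a[120:300,130:430]
cv2.imwrite("pics/top0c.png",cv2.resize(b,None,fx=2.6,fy=2.6,interpolation=cv2.INTER_CUBIC))
```

```text
(no output)
```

View pics/top0c.png

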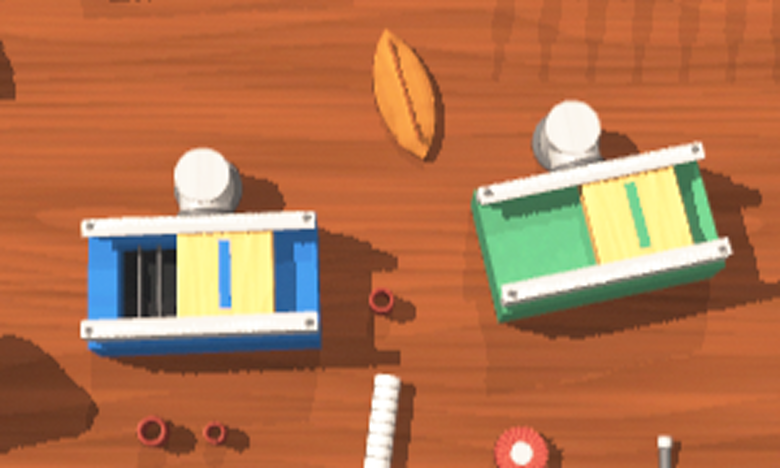

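```bash
cat > h.py <<'E'
import numpy as np
def bp(c,uv,z):
    K=c["mtx"];T=c["world_from_camera"]
    uv=np.atleast_2d(uv).astype(float)
    r=np.c_[(uv[:,0]-K[0,2])/K[0,0],-(uv[:,1]-K[1,2])/K[1,1],-np.ones(len(uv))]@T[:3,:3].T
    o=T[:3,3]; return o+r*((z-o[2])/r[:,2])[:,None]
def pr(c,p):
    K=c["mtx"];T=c["world_from_camera"]
    q=(np.atleast_2d(p)-T[:3,3])@T[:3,:3]
    return np.c_[K[0,0]*q[:,0]/-q[:,2]+K[0,2],K[1,1]*-q[:,1]/-q[:,2]+K[1,2]]
E
python3 - <<'E'
import pickle,numpy as np,cv2
from h import *
d=pickle.load(open("d0.pkl","rb"));c=d["top"]
f=lambda l:np.array(l)/2.6+[130,120]
S={"blue":([(90,227),(309,218),(88,329),(310,323)],[(178,276),(272,274)],[(177,235),(178,317),(273,233),(273,314)]),
"green":([(487,193),(698,150),(512,293),(725,246)],[(590,226),(682,210)],[(582,188),(597,264),(672,170),(691,245)])}
im=[cv2.imread("pics/top0.png"),cv2.imread("pics/side0.png")]
for n,(sc,_,sh) in S.items():
    p=bp(c,f(sc),.092); ctr=p.mean(0)
    y=(p[0]+p[2]-p[1]-p[3])[:2]; x=(p[0]+p[1]-p[2]-p[3])[:2]
    ya=np.arctan2(y[1],y[0]); 
    e=np.array([np.cos(ya),np.sin(ya)]); ex=np.array([e[1],-e[0]])
    q=bp(c,f(sh),.084)
    print(n,ctr,"yaw of own y",np.degrees(ya),np.degrees(np.arctan2(x[1],x[0]))+90,"lens",np.linalg.norm(y)/2,np.linalg.norm(x)/2)
    print(" shutter own y",(q[:,:2]-ctr[:2])@e,"own x",(q[:,:2]-ctr[:2])@ex)
    def W(a,b,z): return np.r_[ctr[:2]+a*ex+b*e,z]
    for k,nm in enumerate(("top","side")):
        for z,h in((0,65),(.06,65)):
            P=pr(d[nm],[W(a*.065,b*.115,z) for a,b in((1,1),(1,-1),(-1,-1),(-1,1))])
            cv2.polylines(im[k],[np.round(P).astype(int)],True,(255,0,255) if z==0 else (0,255,255),1)
cv2.imwrite("pics/ov.png",cv2.resize(np.vstack([im[0][130:280,120:440]]),None,fx=2.4,fy=2.4))
cv2.imwrite("pics/ovs.png",im[1])
E
```

```text
blue [0.55114884 0.1762149  0.092     ] yaw of own y 92.39986040851963 91.75089057776827 lens 0.21610928983031377 0.10361129055804036
 shutter own y [ 0.02296421  0.02221477 -0.07234823 -0.07087201] own x [ 0.04178769 -0.04081571  0.04051273 -0.04108648]
green [ 0.60831672 -0.22421355  0.092     ] yaw of own y 102.62734023624965 102.90964791789884 lens 0.21659001568533343 0.10230383043279451
 shutter own y [ 0.01334959  0.01779279 -0.07963206 -0.07816747] own x [ 0.03868734 -0.03996141  0.03770903 -0.0410295 ]
```

View pics/ov.png

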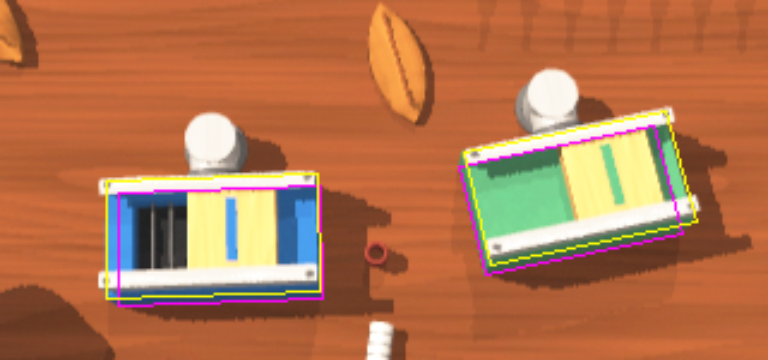

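View pics/ovs.png

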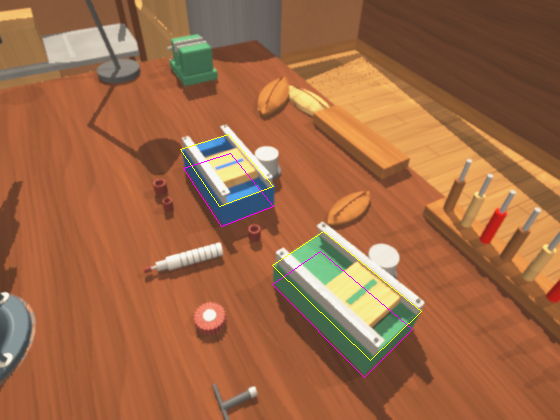

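Run:
```python
import pickle,numpy as np,cv2
from h import *
d=pickle.load(open("d0.pkl","rb"))
print(pr(d["top"],[.158,.604,.23]),pr(d["side"],[.158,.604,.23]))
print("side base",bp(d["side"],[118,72],0),"top circ",bp(d["top"],[135,270],0),bp(d["top"],[275,420],0))
from station import manip
c=manip.snapshot("wrist");cv2.imwrite("pics/w0.png",c["frame"][:,:,::-1])
```

```text
[[-10.1914073 392.5887722]] [[-5.70929037 55.22449751]]
side base [[0.44821306 0.8926975  0.        ]] top circ [[0.44610789 0.3768765  0.        ]] [[ 0.06906775 -0.00145295  0.        ]]
```

View pics/w0.png

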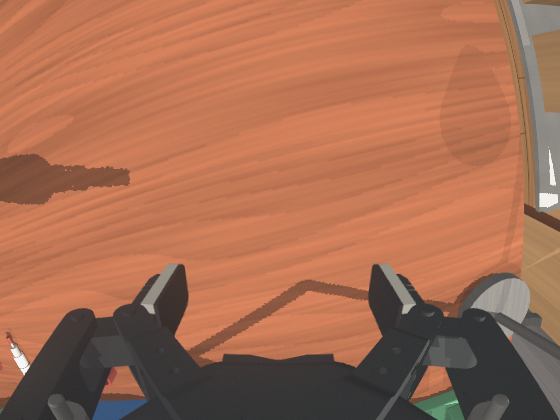

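Emit:
servo_tool:
  motion:
    - [-29,-25,0,0,0,0,-1]
    - [-29,-25,0,0,0,0,-1]
    - [-29,-25,0,0,0,0,-1]
    - [-29,-25,0,0,0,0,-1]
    - [-29,-25,0,0,0,0,-1]
    - [-29,-25,0,0,0,0,-1]
    - [-29,-25,0,0,0,0,-1]
    - [-29,-25,0,0,0,0,-1]
    - [-29,-25,0,0,0,0,-1]
    - [-29,-25,0,0,0,0,-1]
    - [-29,-25,0,0,0,0,-1]
  grip_force: 60

```text
t: 1.07
tcp_pos: [0.4019, 0.2501, 0.2269]
tool_rot: [0.12, 0.993, 0.001, -0.001]
force: [0.0, 0.0, -0.1]
finger_gap: 0.004
```

```bash
cat >> h.py <<'E'
from scipy.spatial.transform import Rotation as R
C={"blue":(np.array([.5511,.1762]),np.radians(92.1)),"green":(np.array([.6083,-.2242]),np.radians(102.7))}
def own(n,p):
    c,a=C[n]; e=np.array([np.cos(a),np.sin(a)]); ex=np.array([e[1],-e[0]]); v=np.asarray(p)[:2]-c
    return np.r_[v@ex,v@e]
def go(n,ox,oy,z):
    from station import manip
    s=manip.sense(); c,a=C[n]; e=np.array([np.cos(a),np.sin(a)]); ex=np.array([e[1],-e[0]])
    p=np.r_[c+ox*ex+oy*e,z]
    Rt=R.from_quat(s["tool_rot"]); Y=np.r_[e,0]; Z=np.array([0,0,-1.]); X=np.cross(Y,Z)
    Rg=R.from_matrix(np.c_[X,Y,Z])
    rv=(Rt.inv()*Rg).as_rotvec()
    print("t",s["t"],"tcp",s["tcp_pos"].round(4),"own",own(n,s["tcp_pos"]).round(4),"gap",round(s["finger_gap"],3),"F",s["force"].round(1))
    d=(p-s["tcp_pos"])*1000
    print("target",p.round(4),"tool-now shift",Rt.inv().apply(d).round(1),"goal-tool shift",Rg.inv().apply(d).round(1),"rotvec",rv.round(3))
E
python3 -c "
from h import *
go('green',0,-.115,.23)"
```

```text
t 1.0667 tcp [0.4019 0.2501 0.2269] own [-0.097   0.5081] gap 0.004 F [ 0.   0.  -0.1]
target [ 0.6336 -0.3364  0.23  ] tool-now shift [-364.7 -514.5   -4.8] goal-tool shift [ -97.  -623.1   -3.1] rotvec [ 0.002 -0.003 -0.462]
```

Emit:
servo_tool:
  motion:
    - [-20,-30,0,0,0,-0.092,-1]
    - [-20,-30,0,0,0,-0.092,-1]
    - [-15,-35,0,0,0,-0.092,-1]
    - [-10,-38,0,0,0,-0.092,-1]
    - [-10,-38,0,0,0,-0.092,-1]
    - [-5,-40,0,0,0,0,-1]
    - [-5,-40,0,0,0,0,-1]
    - [-5,-40,0,0,0,0,-1]
    - [-5,-40,0,0,0,0,-1]
    - [0,-40,0,0,0,0,-1]
    - [0,-40,0,0,0,0,-1]
    - [0,-40,0,0,0,0,-1]

```text
t: 2.07
tcp_pos: [0.5609, -0.2125, 0.2242]
tool_rot: [-0.12, 0.993, 0.003, -0.0]
force: [1.0, 0.4, 0.6]
finger_gap: 0.002
```

```bash
python3 -c "
from h import *
go('green',0,-.115,.23)"
```

```text
t 2.0667 tcp [ 0.5609 -0.2125  0.2242] own [-0.0437  0.0219] gap 0.002 F [1.  0.4 0.6]
target [ 0.6336 -0.3364  0.23  ] tool-now shift [ -41.1 -137.7   -6.5] goal-tool shift [ -43.7 -136.9   -5.8] rotvec [ 0.005 -0.     0.019]
```

Emit:
servo_tool:
  motion:
    - [-11,-35,0,0,0,0.019,-1]
    - [-11,-35,0,0,0,0,-1]
    - [-11,-35,0,0,0,0,-1]
    - [-11,-35,0,0,0,0,-1]
    - [0,0,40,0,0,0,-1]
    - [0,0,40,0,0,0,-1]
    - [0,0,0,0,0,0,-1]

```text
t: 2.65
tcp_pos: [0.6394, -0.3611, 0.1412]
tool_rot: [-0.104, 0.995, -0.003, 0.003]
force: [-1.2, 0.6, -2.0]
finger_gap: 0.002
```

```bash
python3 -c "
from h import *
go('green',0,-.115,.070)
from station import manip
import cv2
for n in ('top','side'):
    c=manip.snapshot(n);f=c['frame'][:,:,::-1]
    f=f[130:290,260:460] if n=='top' else f[160:400,220:480]
    cv2.imwrite('pics/%s1.png'%n,cv2.resize(f,None,fx=2.5,fy=2.5,interpolation=cv2.INTER_CUBIC))
"
```

```text
t 2.65 tcp [ 0.6394 -0.3611  0.1412] own [ 0.0002 -0.1404] gap 0.002 F [-1.2  0.6 -2. ]
target [ 0.6336 -0.3364  0.07  ] tool-now shift [ 1.  25.9 71.1] goal-tool shift [ 0.2 25.4 71.2] rotvec [-0.006  0.006 -0.013]
```

View pics/top1.png

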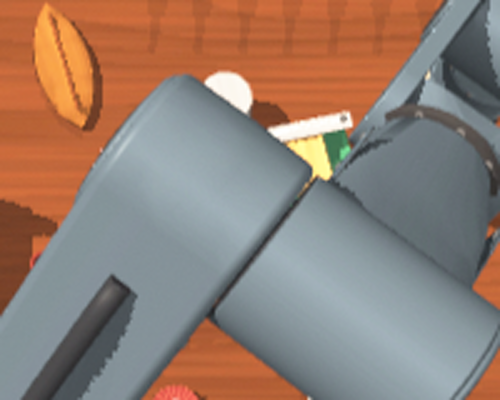

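View pics/side1.png

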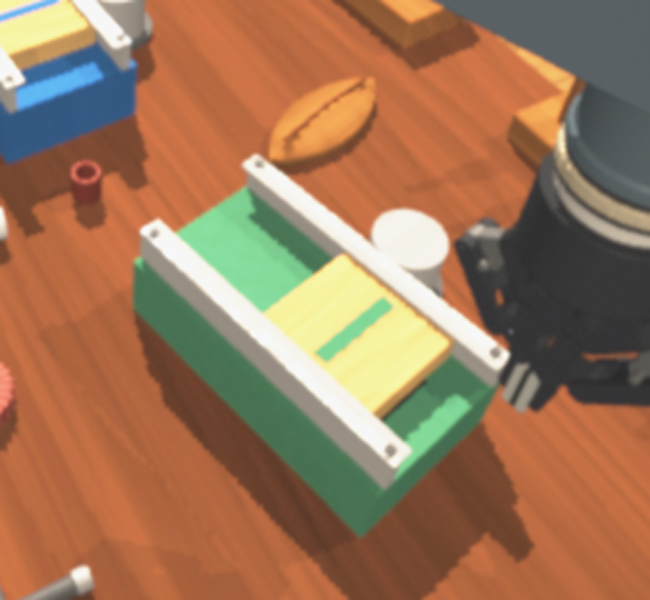

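Emit:
servo_tool:
  motion:
    - [0,12,25,-0.006,0.006,-0.013,-1]
    - [0,12,25,0,0,0,-1]
    - [0,0,15,0,0,0,-1]
    - [0,0,0,0,0,0,-1]

```text
t: 3.08
tcp_pos: [0.6437, -0.3412, 0.0941]
tool_rot: [-0.112, 0.994, -0.01, 0.01]
force: [-0.8, 0.2, -0.3]
finger_gap: -0.002
```

```bash
python3 -c "
from h import *
go('green',0,-.0175,.072)
from station import manip
import cv2
for n in ('side',):
    c=manip.snapshot(n);f=c['frame'][:,:,::-1]
    f=f[130:290,260:460] if n=='top' else f[160:400,220:480]
    cv2.imwrite('pics/%s2.png'%n,cv2.resize(f,None,fx=2.5,fy=2.5,interpolation=cv2.INTER_CUBIC))
"
```

```text
t 3.0833 tcp [ 0.6437 -0.3412  0.0941] own [ 0.0089 -0.1219] gap -0.002 F [-0.8  0.2 -0.3]
target [ 0.6121 -0.2413  0.072 ] tool-now shift [  8.9 104.9  19.7] goal-tool shift [  8.9 104.4  22.1] rotvec [-0.021  0.018  0.003]
```

View pics/side2.png

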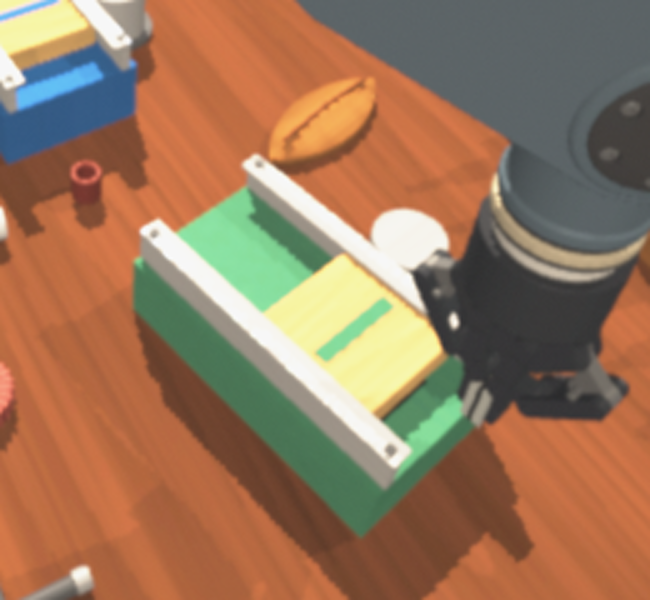

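Emit:
servo_tool:
  motion:
    - [9,0,10,-0.02,0.018,0,-1]
    - [0,0,0,0,0,0,-1]
    - [0,0,0,0,0,0,-1]

```text
t: 3.38
tcp_pos: [0.639, -0.3466, 0.0917]
tool_rot: [-0.113, 0.994, -0.005, 0.004]
force: [0.2, -0.4, -0.0]
finger_gap: -0.006
```

```bash
python3 -c "
from h import *
go('green',0,-.0175,.072)"
```

```text
t 3.3833 tcp [ 0.639  -0.3466  0.0917] own [ 0.003  -0.1262] gap -0.006 F [ 0.2 -0.4 -0. ]
target [ 0.6121 -0.2413  0.072 ] tool-now shift [  2.7 108.9  18.6] goal-tool shift [  3.  108.7  19.7] rotvec [-0.01   0.007  0.004]
```

Emit:
servo_tool:
  motion:
    - [2,4,12,-0.005,0.004,0,-1]
    - [0,2,10,0,0,0,-1]
    - [0,0,0,0,0,0,-1]
    - [0,0,0,0,0,0,-1]

```text
t: 3.72
tcp_pos: [0.6366, -0.3434, 0.0704]
tool_rot: [-0.112, 0.994, -0.004, 0.003]
force: [-0.1, -0.1, -0.2]
finger_gap: -0.001
```

```bash
python3 -c "
from h import *
go('green',0,-.0175,.072)"
```

```text
t 3.7167 tcp [ 0.6366 -0.3434  0.0704] own [ 0.0014 -0.1225] gap -0.001 F [-0.1 -0.1 -0.2]
target [ 0.6121 -0.2413  0.072 ] tool-now shift [  1.1 105.   -2.5] goal-tool shift [  1.4 105.   -1.6] rotvec [-0.009  0.006  0.003]
```

Emit:
servo_tool:
  motion:
    - [0,12,0,0,0,0,-1]
    - [0,12,0,0,0,0,-1]
    - [0,12,0,0,0,0,-1]
    - [0,12,0,0,0,0,-1]
    - [0,10,0,0,0,0,-1]
    - [0,10,0,0,0,0,-1]

```text
t: 4.22
tcp_pos: [0.621, -0.2752, 0.0695]
tool_rot: [-0.112, 0.994, -0.007, 0.005]
force: [0.1, -3.1, -2.1]
finger_gap: -0.003
```

```bash
python3 -c "
from h import *
go('green',0,-.0175,.072)
from station import manip
import cv2
for n in ('side',):
    c=manip.snapshot(n);f=c['frame'][:,:,::-1]
    f=f[130:290,260:460] if n=='top' else f[160:400,220:480]
    cv2.imwrite('pics/%s3.png'%n,cv2.resize(f,None,fx=2.5,fy=2.5,interpolation=cv2.INTER_CUBIC))
"
```

```text
t 4.2167 tcp [ 0.621  -0.2752  0.0695] own [ 0.0012 -0.0525] gap -0.003 F [ 0.1 -3.1 -2.1]
target [ 0.6121 -0.2413  0.072 ] tool-now shift [ 1.1 35.  -3.1] goal-tool shift [ 1.2 35.  -2.5] rotvec [-0.016  0.008  0.002]
```

View pics/side3.png

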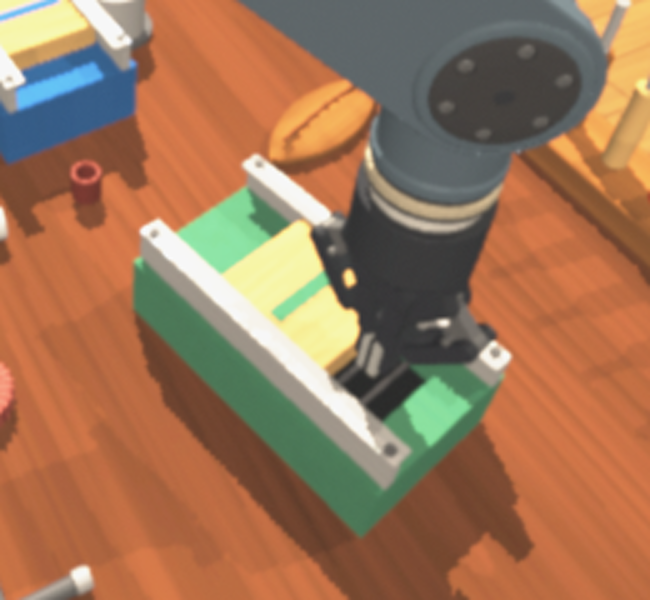

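Working: the slab moves and the mouth is appearing. I'll push on to the stop.

Emit:
servo_tool:
  motion:
    - [0,10,-1,0,0,0,-1]
    - [0,10,-1,0,0,0,-1]
    - [0,8,0,0,0,0,-1]

```text
t: 4.52
tcp_pos: [0.6143, -0.2438, 0.0717]
tool_rot: [-0.112, 0.994, -0.007, 0.005]
force: [0.2, -3.2, -1.9]
finger_gap: -0.002
```

```bash
python3 -c "
from h import *
go('green',0,-.0175,.072)"
```

```text
t 4.5167 tcp [ 0.6143 -0.2438  0.0717] own [ 0.0015 -0.0205] gap -0.002 F [ 0.2 -3.2 -1.9]
target [ 0.6121 -0.2413  0.072 ] tool-now shift [ 1.5  3.  -0.4] goal-tool shift [ 1.5  3.  -0.3] rotvec [-0.015  0.008  0.003]
```

Emit:
servo_tool:
  motion:
    - [0,5,0,0,0,0,-1]
    - [0,3,0,0,0,0,-1]

```text
t: 4.68
tcp_pos: [0.6128, -0.2359, 0.072]
tool_rot: [-0.114, 0.993, -0.009, 0.005]
force: [-0.3, -13.4, -5.2]
finger_gap: 0.002
```

Emit:
servo_tool:
  motion:
    - [0,2,0,0,0,0,-1]
    - [0,2,0,0,0,0,-1]

```text
t: 4.85
tcp_pos: [0.6128, -0.2363, 0.0721]
tool_rot: [-0.115, 0.993, -0.014, 0.006]
force: [0.8, -6.8, -3.8]
finger_gap: -0.002
```

```bash
python3 -c "
from h import *
go('green',0,-.0175,.072)
from station import manip
import cv2
for n in ('side',):
    c=manip.snapshot(n);f=c['frame'][:,:,::-1]
    f=f[130:290,260:460] if n=='top' else f[160:400,220:480]
    cv2.imwrite('pics/%s4.png'%n,cv2.resize(f,None,fx=2.5,fy=2.5,interpolation=cv2.INTER_CUBIC))
"
```

```text
t 4.85 tcp [ 0.6128 -0.2363  0.0721] own [ 0.0017 -0.0128] gap -0.002 F [ 0.8 -6.8 -3.8]
target [ 0.6121 -0.2413  0.072 ] tool-now shift [ 1.8 -4.7  0.2] goal-tool shift [ 1.7 -4.7  0.1] rotvec [-0.03   0.009  0.009]
```

View pics/side4.png

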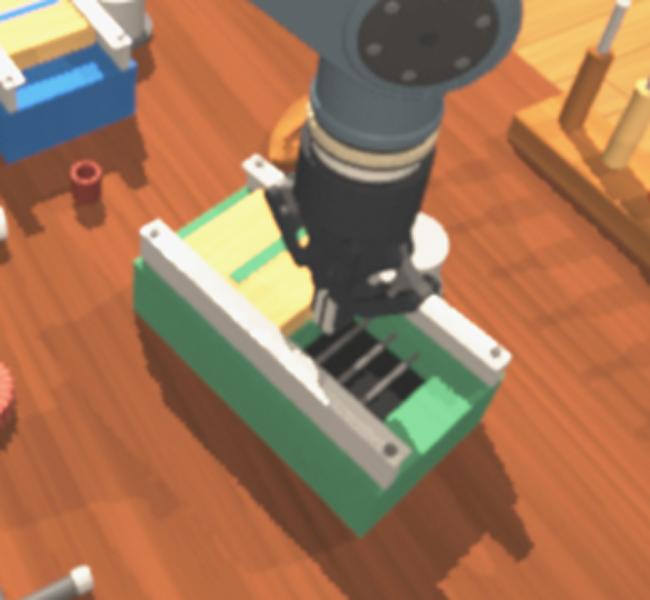

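Emit:
servo_tool:
  motion:
    - [0,-10,0,0,0,0,-1]
    - [0,-5,0,-0.02,0.009,0,-1]
    - [0,0,-35,0,0,0,-1]
    - [0,0,-40,0,0,0,-1]
    - [0,0,-40,0,0,0,-1]
    - [-30,0,0,0,0,0,-1]
    - [40,0,0,0,0,0,-1]
    - [40,0,0,0,0,0,-1]
    - [40,0,0,0,0,0,-1]

```text
t: 5.65
tcp_pos: [0.5364, -0.2682, 0.1835]
tool_rot: [-0.117, 0.993, 0.005, -0.001]
force: [-0.7, -0.2, -0.5]
finger_gap: -0.005
```

```bash
python3 -c "
from h import *
go('blue',0,-.118,.16)
from station import manip
import cv2
for n in ('side','top'):
    c=manip.snapshot(n);f=c['frame'][:,:,::-1]
    f=f[130:290,150:460] if n=='top' else f[110:400,150:480]
    cv2.imwrite('pics/%s5.png'%n,cv2.resize(f,None,fx=2,fy=2,interpolation=cv2.INTER_CUBIC))
"
```

```text
t 5.65 tcp [ 0.5364 -0.2682  0.1835] own [-0.031  -0.4436] gap -0.005 F [-0.7 -0.2 -0.5]
target [0.5554 0.0583 0.16  ] tool-now shift [-94.7 312.8  26.3] goal-tool shift [-31.  325.6  23.5] rotvec [ 0.009 -0.002  0.199]
```

View pics/side5.png

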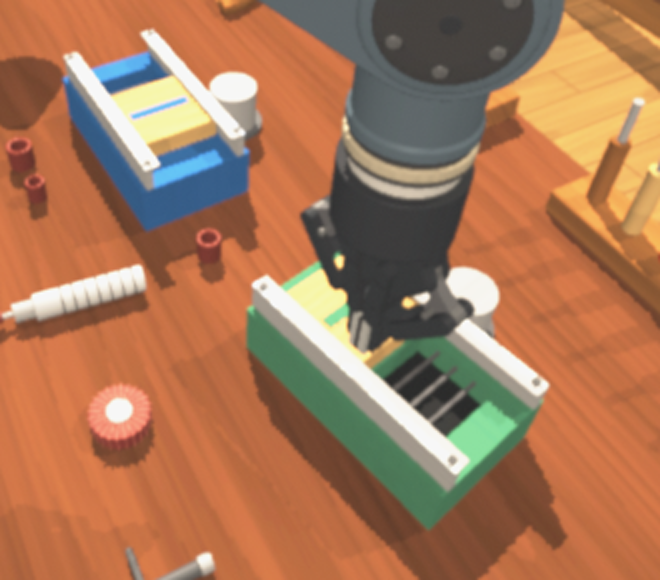

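View pics/top5.png

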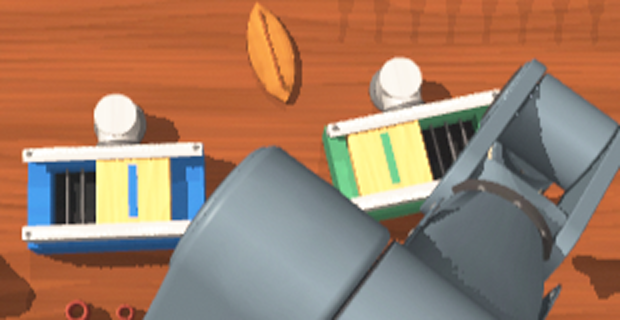

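```bash
python3 -c "
from h import *
import pickle,cv2
c=pickle.load(open('d0.pkl','rb'))['top']
for p in bp(c,np.array([(347,160),(358,192),(420,126),(433,180)])/2+[150,130],.084): print(own('green',p))
f=cv2.imread('pics/top5.png')[60:230,300:520];cv2.imwrite('pics/t5z.png',cv2.resize(f,None,fx=3.4,fy=3.4))
"
```

```text
[0.00951103 0.10152573]
[-0.03453102  0.09753515]
[ 0.03349644 -0.00192138]
[-0.03977678 -0.00049467]
```

View pics/t5z.png

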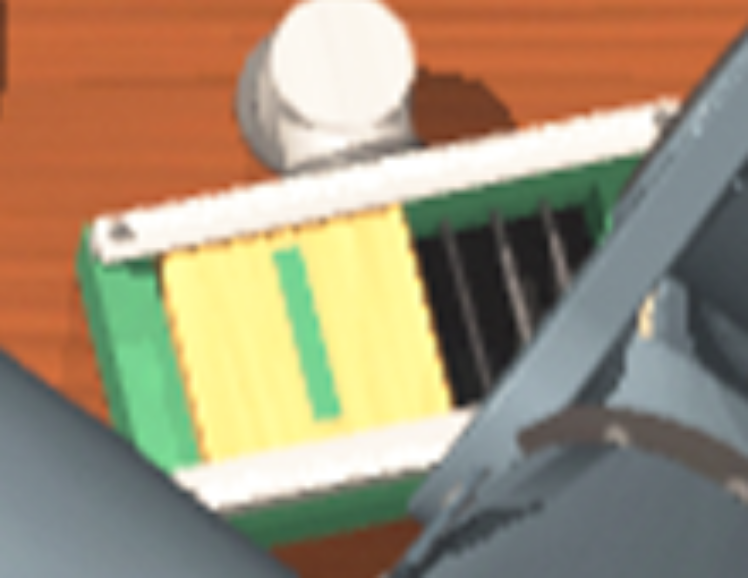

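Emit:
servo_tool:
  motion:
    - [-10,37,0,0.009,0,0.1,-1]
    - [-8,38,0,0,0,0.099,-1]
    - [-4,40,0,0,0,0,-1]
    - [-4,40,0,0,0,0,-1]
    - [-4,40,0,0,0,0,-1]
    - [-4,35,0,0,0,0,-1]
    - [0,30,0,0,0,0,-1]
    - [0,0,0,0,0,0,-1]

```text
t: 6.42
tcp_pos: [0.551, 0.0033, 0.1868]
tool_rot: [-0.002, 1.0, 0.006, -0.003]
force: [-0.1, -0.1, -0.2]
finger_gap: 0.002
```

```bash
python3 -c "
from h import *
go('blue',0,-.120,.1)
"
```

```text
t 6.4167 tcp [0.551  0.0033 0.1868] own [-0.0065 -0.1728] gap 0.002 F [-0.1 -0.1 -0.2]
target [0.5555 0.0563 0.1   ] tool-now shift [-5.3 51.9 87.4] goal-tool shift [-6.5 52.8 86.8] rotvec [ 0.012 -0.006 -0.034]
```

Emit:
servo_tool:
  motion:
    - [-3,20,25,0.01,-0.006,-0.034,-1]
    - [-3,20,25,0,0,0,-1]
    - [0,10,25,0,0,0,-1]
    - [0,0,10,0,0,0,-1]
    - [0,0,0,0,0,0,-1]
    - [0,0,0,0,0,0,-1]

```text
t: 6.92
tcp_pos: [0.5616, 0.0589, 0.1028]
tool_rot: [-0.021, 1.0, 0.002, 0.004]
force: [-0.2, -0.2, 0.0]
finger_gap: 0.003
```

```bash
python3 -c "
from h import *
go('blue',0,-.120,.072)
"
```

```text
t 6.9167 tcp [0.5616 0.0589 0.1028] own [ 0.0062 -0.1176] gap 0.003 F [-0.2 -0.2  0. ]
target [0.5555 0.0563 0.072 ] tool-now shift [ 6.4 -2.5 30.7] goal-tool shift [ 6.2 -2.4 30.8] rotvec [0.003 0.009 0.006]
```

Emit:
servo_tool:
  motion:
    - [4,-2,15,0.003,0.008,0,-1]
    - [2,0,15,0,0,0,-1]
    - [0,0,0,0,0,0,-1]
    - [0,0,0,0,0,0,-1]

```text
t: 7.25
tcp_pos: [0.5607, 0.0524, 0.0771]
tool_rot: [-0.019, 1.0, -0.0, 0.005]
force: [-0.0, -1.0, 0.2]
finger_gap: -0.003
```

```bash
python3 -c "
from h import *
go('blue',0,-.0165,.072)
from station import manip
import cv2
for n in ('side',):
    c=manip.snapshot(n);f=c['frame'][:,:,::-1]
    f=f[100:300,150:380]
    cv2.imwrite('pics/%s6.png'%n,cv2.resize(f,None,fx=2.5,fy=2.5,interpolation=cv2.INTER_CUBIC))
"
```

```text
t 7.25 tcp [0.5607 0.0524 0.0771] own [ 0.0051 -0.124 ] gap -0.003 F [-0.  -1.   0.2]
target [0.5517 0.1597 0.072 ] tool-now shift [  5.1 107.5   4.9] goal-tool shift [  5.1 107.5   5.1] rotvec [-0.001  0.01   0.001]
```

View pics/side6.png

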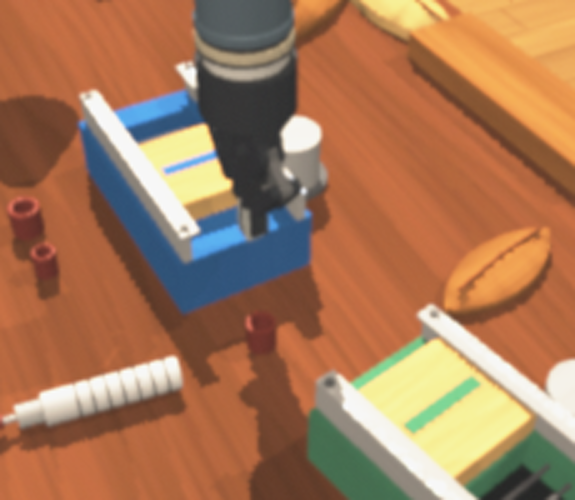

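Emit:
servo_tool:
  motion:
    - [3,10,4,0,0.005,0,-1]
    - [2,12,2,0,0,0,-1]
    - [1,12,0,0,0,0,-1]
    - [0,12,0,0,0,0,-1]
    - [0,10,0,0,0,0,-1]

```text
t: 7.72
tcp_pos: [0.5553, 0.1094, 0.0747]
tool_rot: [-0.017, 1.0, -0.002, 0.006]
force: [0.1, -2.8, -0.9]
finger_gap: 0.001
```

```bash
python3 -c "
from h import *
go('blue',0,-.0165,.072)
"
```

```text
t 7.7167 tcp [0.5553 0.1094 0.0747] own [ 0.0017 -0.0669] gap 0.001 F [ 0.1 -2.8 -0.9]
target [0.5517 0.1597 0.072 ] tool-now shift [ 1.9 50.4  2.5] goal-tool shift [ 1.7 50.4  2.7] rotvec [-0.003  0.012 -0.003]
```

Emit:
servo_tool:
  motion:
    - [0,12,1,0,0,0,-1]
    - [0,12,0,0,0,0,-1]
    - [0,11,0,0,0,0,-1]
    - [0,8,0,0,0,0,-1]

```text
t: 8.05
tcp_pos: [0.5532, 0.1581, 0.0745]
tool_rot: [-0.019, 1.0, -0.003, 0.006]
force: [-0.3, -2.6, 0.4]
finger_gap: 0.0
```

Emit:
servo_tool:
  motion:
    - [0,5,0,0,0,0,-1]
    - [0,3,0,0,0,0,-1]

```text
t: 8.22
tcp_pos: [0.553, 0.1654, 0.0744]
tool_rot: [-0.023, 1.0, -0.006, 0.006]
force: [1.2, -26.7, 3.5]
finger_gap: -0.001
```

```bash
python3 -c "
from h import *
go('blue',0,-.0165,.072)
"
```

```text
t 8.2167 tcp [0.553  0.1654 0.0744] own [ 0.0015 -0.0108] gap -0.001 F [  1.2 -26.7   3.5]
target [0.5517 0.1597 0.072 ] tool-now shift [ 1.6 -5.6  2.5] goal-tool shift [ 1.5 -5.7  2.4] rotvec [-0.013  0.012  0.009]
```

Emit:
servo_tool:
  motion:
    - [0,1,0,0,0,0,-1]

```text
t: 8.3
tcp_pos: [0.5531, 0.1645, 0.0745]
tool_rot: [-0.024, 1.0, -0.009, 0.006]
force: [-0.1, -7.8, 2.2]
finger_gap: 0.005
```

Emit:
servo_tool:
  motion:
    - [0,-10,0,0,0,0,-1]
    - [0,-8,0,0,0,0,-1]
    - [0,0,-35,0,0,0,-1]
    - [0,0,-40,0,0,0,-1]
    - [0,0,-40,0,0,0,-1]
    - [0,0,-30,0,0,0,-1]
    - [38,-10,0,0,0,0,-1]
    - [38,-10,0,0,0,0,-1]
    - [38,-10,0,0,0,0,-1]
    - [0,0,0,0,0,0,-1]

```text
t: 9.13
tcp_pos: [0.4366, 0.114, 0.2218]
tool_rot: [-0.02, 1.0, -0.003, 0.004]
force: [-1.8, -0.1, -1.7]
finger_gap: 0.003
```

```bash
python3 -c "
from h import *
go('blue',0,-.0165,.072)
from station import manip
import cv2
for n in ('side','top'):
    c=manip.snapshot(n);f=c['frame'][:,:,::-1]
    f=f[130:310,150:460] if n=='top' else f[110:400,150:480]
    cv2.imwrite('pics/%s7.png'%n,cv2.resize(f,None,fx=2,fy=2,interpolation=cv2.INTER_CUBIC))
"
```

```text
t 9.1333 tcp [0.4366 0.114  0.2218] own [-0.1167 -0.058 ] gap 0.003 F [-1.8 -0.1 -1.7]
target [0.5517 0.1597 0.072 ] tool-now shift [-115.7   41.8  150.4] goal-tool shift [-116.7   41.5  149.8] rotvec [-0.005  0.008  0.004]
```

View pics/side7.png

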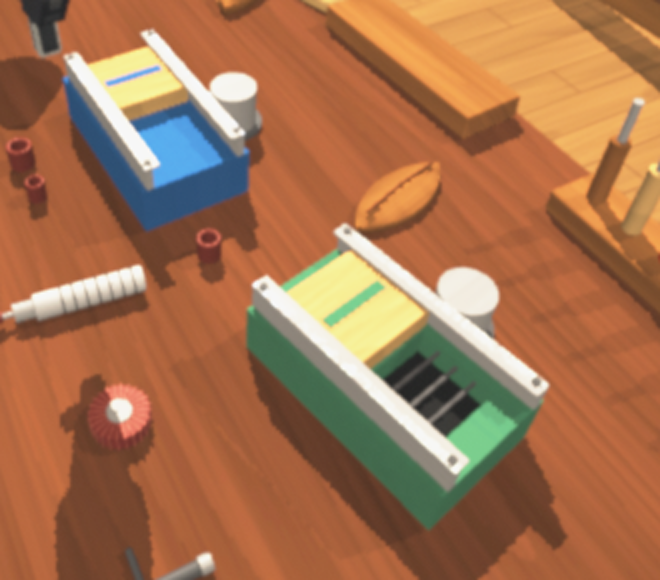

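View pics/top7.png

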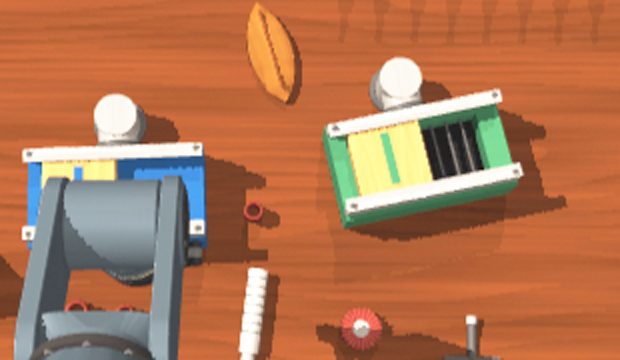

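```bash
python3 -c "
from h import *
import pickle
c=pickle.load(open('d0.pkl','rb'))['top']
f=lambda l:np.array(l)/2+[150,130]
for p in bp(c,f([(40,168),(117,168)]),.084): print('blue',own('blue',p))
for p in bp(c,f([(347,135),(419,121),(432,180)]),.084): print('green',own('green',p))
"
```

```text
blue [0.03427813 0.09549978]
blue [ 0.03134418 -0.00368305]
green [0.04196075 0.09377056]
green [ 0.04031031 -0.00231465]
green [-0.03950259  0.00076332]
```

Both slabs sit at their stops: faces are expected at own y = -2.5 and +92.5 mm, and they measure close to that. The arm is clear, so I'm handing in.

```bash
python3 -c "
from station import manip
print(manip.sign_off())"
```

```text
the job is handed in; nothing more can be done
None
```

I pushed the green shutter fully open first, then the blue shutter fully shut, both with the closed fingertips. The job was handed in at about 9 s of the 48 s allowed. `sign_off` reports no verdict.

- **Stops:** each push ended on a hard stop, where the force rose from about 3 N to 13 N (green) and 27 N (blue) and the tool stopped advancing.
- **Green shutter:** in the last pictures its end faces measure about -2 to +1 mm and +94 mm along the box's own y. Fully open would be -2.5 and +92.5 mm. The mouth is clear.
- **Blue shutter:** its end faces measure about -4 and +95 mm, against -2.5 and +92.5 mm for fully shut. The mouth is covered. The arm hid part of this box in the top view, but the side view shows the same.
- **Measurement limits:** these differences, up to 3 mm, are about what the calibration and my pixel readings allow.
- **Other objects:** the leaf, the three drums, the flap wheel, the handpiece and the chuck key look unmoved, though I judged this by eye and did not measure it. One drum pair is partly behind the arm in the top view and the chuck key is cut off at the edge of both final crops. The gripper was clear, at a height of 0.22 m, when I handed in.

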